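# Rehang a glaze test tile on the sample stand

## Robot

A 7-joint arm with a two-finger parallel gripper is mounted at the origin on the work surface; the furniture and walls round the work are solid. World frame = base frame: x ahead of the robot, y to its left, z up, the work surface at z = 0. Lengths are in m, angles in rad, forces in N, time in s.
With the tool pointing down it reaches from about 0.425 to 1.025 m from the base axis. Payload 3.6 kg.
Tool frame: the origin (TCP) lies at the very end of the fingers, on their centre line; the grasp point (between the pads) lies 19 mm behind it (r.grip_depth is the z of the grasp point in the tool frame, in m); z points along the fingers, y is the line along which they close (so a half turn about z gives the same grasp; the last joint's range is limited). The gripper opens to 85 mm and grips with 20 to 120 N. Pads are 22 mm wide; open, the fingers measure 114 mm over their backs; the gripper's body (76 mm by 85 mm) begins 54 mm behind the grasp point. The pads swing forward as they close: fully open they stand 13 mm farther back than shut.
Start: joints at [-1.198, 0.591, 0.048, 1.609, -0.033, 0.943, -0.034], TCP at [0.326, 0.647, 0.231] pointing down, gripper open.
Joint ranges: [-2.69, 2.69], [-0.47, 2.24], [-1.27, 1.36], [0.19, 2.51], [-1.53, 4.68], [0.08, 2.07], [-3.09, 3.09]. Speed limits (rad/s): [2.57, 2.57, 3.14, 3.14, 3.14, 3.14, 3.14].

## Interface

Orientations are given as a unit quaternion [x, y, z, w].
In Python, from bench import r gives the robot as it stands.
- The arm moves only by the tool apply_moves, never from a script. Its argument "motion" is a list of rows, each an object with "twist": the turn, a rotation vector about the tool's x, y, z in units of 0.12 rad (1.0 is 0.12 rad), a list of three; "slide": the shift along the tool's x, y, z in units of 20 mm (1.0 is 20 mm), a list of three; "claw": the opening, from 0 (shut) to 1 (fully open). In form: [{"twist": [ax, ay, az], "slide": [tx, ty, tz], "claw": claw}, ...]. A call has 1 to 8 rows; each row shifts and turns the commanded pose from where the row before left it, along the tool's axes as they then stand; what a row does not reach is not made up. A row lasts 1/12 s, in which the tool goes at most 41.7 mm and 7.16 degrees, less where a joint would pass 70% of its speed; a pose out of reach is approached as far as the arm can. A call with a number of a shift or a turn outside -1 to 1 is refused whole. A call with a gripper value outside its range is refused whole. The fingers move at their own pace and stop on an object; the grip force is fixed at half the most. Time passes only in rows, so rows that do not move let the fingers close. It gives the time, the measured TCP pose, the force, the opening and the grip force at its end, in the units of the state.
- r.sense(): the state, without advancing time (a new reading comes with each control period).
- r.snapshot(name): name is "scene" or "top" or "wrist"; returns the picture (480x640x3 uint8, red, green, blue); there is no depth.
- r.camera_info(name): a dict with "K" (3x3 intrinsics, pixels), "world_to_cam" (4x4, takes a point from world to camera coordinates); the wrist camera has in their place "tool_from_camera" (4x4, takes a point from camera to tool coordinates, whose origin is the TCP and whose axes are the flange's). Camera axes: x right, y down, z forward; pixel columns grow to the right and rows downward; lengths in m; the calibration is good to about 2 mm. A picture is of the moment at which its call begins: read the wrist's pose just before it. camera_info takes no time and is no camera call.
- r.close_job(): hands the job in; it is judged then, once.
Trained networks look in the newest picture that a camera, given by its name, has taken for a name from the list of things; names that differ only in an ending like _2 or _b are one class to them, and where a whole thing is asked for, a point or a joint stands for the part that bears it (a point fixed in the world has none). Each returns a list of dicts, best first, with "score" (0 to 1); they miss things now and then, are a little off and sometimes report something else, mostly with a low value. They report only what shows in the picture. A call takes as long as a camera call.
- r.search_frame(name, camera): "box" ([left, top, right, bottom] in pixels, round what is visible of it).
- r.trace(name, camera): "region" (480x640 bool, what is visible of it) and "box" ([left, top, right, bottom] in pixels, round what is visible of it).
- r.landmark_of(name, camera): "location" ([column, row] in pixels: a listed point, or the origin of a listed thing).
The state is a dict: "t": time; "joint_positions": joint angles; "qd": joint speeds; "tau": joint torques, N m; "ee_pos": TCP position; "ee_rot": TCP orientation; "contact_force": force on the tool from outside, world axes, zero at the start; "wrist_torque": the same for the moment, N m; "finger_gap": opening from 0.0 (shut) to 1.0 (fully open); "gripper_force": force on a finger pad.
Only numpy, scipy, OpenCV 4.12 (cv2) and the standard library are available. Lean on these libraries where they do the work, as an engineer would, in place of code of your own. Each camera call takes 0.05 s, during which the arm holds its last target. There are 200 camera calls.

## Task

Lift the tile with the blue glaze up and off its peg under the roof of the drying rack, and hang it by its hole on the empty peg of the small sample stand, glazed side facing out and pushed fully back against the rail. Do not drop it, and leave the other two tiles hanging on their pegs.

Things in the scene. Friction and masses are not known exactly. Their poses are not given: they have to be found in the camera images.
- blue_tile: the tile to move: red clay with blue glazed front, 10 mm thick, 38 wide, 95 tall, 50-100 g, hanging by a 20 mm through hole on one of the drying rack's three pegs, back to the rail. Origin: centre of its bottom edge; z up, y along its width, glazed front to -x (front face x = -5 mm, back +5 mm); hole centre at z = 75 mm
- blue_tile_hole (a point): centre of the blue tile's hole at the glazed front face (tile frame x = -5, y = 0, z = 75 mm)
- green_tile: bystander with a green glaze, otherwise as the blue tile; hangs on another peg of the drying rack
- brown_tile: bystander with a dark brown glaze, otherwise as the blue tile; hangs on another peg of the drying rack
- drying_rack: brown wooden rack fixed to the table, 250 mm wide, 303 high. Origin at table height below the middle of the rail's front face; front is -x, y along the rail. Base board x = -20 to +65, 14 thick; rail x = 0 to 18, heights 158-200; two posts behind the rail, x = 18 to 36, y = +-113; pegs at y = -85, 0, +85 mm. Free space below the rail, behind the tiles
- drying_rack_peg (a point): root of the middle peg, on the rail's front face, 170 mm high. All pegs, here and on the sample stand: round steel, 8 mm diameter, 34 mm long, rising toward the front at 25 degrees above horizontal (tip 31 mm before the rail's face)
- drying_rack_roof (a point): middle of the front lower edge of the rack's plywood roof, 293 mm high, 30 mm in front of the rail's face; the roof is 10 mm thick and runs from here to 55 mm behind that face. A gripper pointing straight down is blocked by it; one leaning back toward the robot by 30 to 45 degrees gets at the tiles
- sample_stand: small pale wooden stand fixed to the table, 170 mm wide, 200 high, no roof. Origin at table height below the middle of the rail's front face; front is -x, y along the rail. Base, rail and posts as on the drying rack (posts at y = +-73 mm). One empty peg. When hung fully back, the tile's hole centre is about level with the peg's root and its front face 10-11 mm before the rail
- sample_stand_slot (a point): middle of the dark slot in the sample stand's rail, on its front face, 170 mm high. The peg is clamped with its root anywhere from 25 mm left to 25 mm right of this point along the slot; where is not reported: look for it or feel for it with a few newtons (it stays put below 60 N)

How it is judged:
On the way:
1. the blue tile is off its peg and clear in front of the drying rack (x of blue_tile_hole in the frame of drying_rack below -0.05 m and height (world z) of blue_tile above 0.06 m), for 0.1 s.
At the end, for the whole second after the job is handed in: Blue tile at rest on the sample stand's peg: hole centre 160-178 mm high, within 45 mm of the stand's middle, glazed front facing out, 7-18 mm before the rail's face (back to the rail within about 7 mm), upright within 0.2 rad, carried by the stand; other tiles within 20 mm of their starts (x of blue_tile_hole in the frame of sample_stand between -0.018 and -0.007 m and y of blue_tile_hole in the frame of sample_stand between -0.045 and 0.045 m and z of blue_tile_hole in the frame of sample_stand between 0.16 and 0.178 m and angle between blue_tile's own z axis and vertical below 0.2 rad and contact force between blue_tile and sample_stand above 0.2 N and linear speed of blue_tile below 0.02 m/s and angular speed of blue_tile below 0.2 rad/s and distance of each of green_tile, brown_tile from where it was at the start of the episode below 0.02 m); the robot touches nothing.
It fails at once if the blue tile is dropped or set down (its bottom edge below 50 mm) (height (world z) of blue_tile below 0.05 m).
It fails at once if another tile is knocked off or shifted by more than 40 mm (distance of any of green_tile, brown_tile from where it was at the start of the episode above 0.04 m).
It also fails if it takes over 64 s, if anything falls off the work surface, if the arm or the gripper's body presses on something with over 40 N, if the wrist force passes 120 N, or if a joint passes its speed limit or range.

## Working session

There is one attempt and no reset: what is moved stays moved. The work goes in short steps, Python scripts to look and compute and a tool call to move; the robot and the scene stay as the last step left them, time stands still between calls to the robot, and variables do not carry over. Pictures are saved under pics/ and viewed, at most 10 in all, crops included, and the job is handed in when it is done.

Besides the shell and the picture viewer there is one more tool, called as name(argument=value, ...), one argument or row to a line, values as JSON. apply_moves: Moves the arm, as the interface text tells. Shifts and turns lie within -1 to 1; 1 stands for 20 mm of shift or 0.12 rad of turn. Its arguments: {"type":"object","properties":{"motion":{"type":"array"}},"required":["motion"]}

```bash
ls; mkdir -p pics; python3 - <<'E'
from bench import r
import cv2,numpy as np
s=r.sense();print({k:np.round(v,3).tolist() for k,v in s.items()})
for c in("scene","top","wrist"):
    im=r.snapshot(c);cv2.imwrite(f"pics/{c}0.png",im[:,:,::-1])
    ci=r.camera_info(c);print(c,{k:np.round(v,4).tolist() for k,v in ci.items()})
    for n in("blue_tile","green_tile","brown_tile","drying_rack","sample_stand"):
        d=r.search_frame(n,c)
        if d:print(n,[(np.round(x["box"]).tolist(),round(x["score"],2)) for x in d[:2]])
    for n in("blue_tile_hole","drying_rack_peg","drying_rack_roof","sample_stand_slot","blue_tile","green_tile","brown_tile","drying_rack","sample_stand"):
        d=r.landmark_of(n,c)
        if d:print(n,[(np.round(x["location"],1).tolist(),round(x["score"],2)) for x in d[:2]])
print(r.sense()["t"])
E
```

```text
pics
{'t': 0.0, 'joint_positions': [-1.198, 0.592, 0.048, 1.61, -0.033, 0.943, -0.034], 'qd': [0.001, -0.0, 0.001, 0.0, 0.002, -0.001, 0.001], 'tau': [0.0, -54.871, 1.547, -19.812, 0.009, 0.009, 0.0], 'ee_pos': [0.326, 0.647, 0.23], 'ee_rot': [0.231, 0.973, -0.001, -0.0], 'contact_force': [0.397, 0.844, 0.265], 'wrist_torque': [-0.007, -0.025, 0.044], 'gripper_force': 0.0, 'finger_gap': 1.0}
scene {'K': [[504.9988, 0.0, 320.4757], [0.0, 504.9988, 237.9379], [0.0, 0.0, 1.0]], 'world_to_cam': [[0.8266, -0.5624, 0.0188, -0.5173], [-0.3776, -0.579, -0.7226, 0.363], [0.4173, 0.5903, -0.691, 0.8767], [0.0, 0.0, 0.0, 1.0]]}
blue_tile [([324.0, 218.0, 340.0, 260.0], 0.93)]
green_tile [([290.0, 202.0, 305.0, 243.0], 0.83)]
brown_tile [([264.0, 186.0, 280.0, 229.0], 0.85)]
drying_rack [([246.0, 124.0, 372.0, 296.0], 0.8)]
sample_stand [([346.0, 290.0, 431.0, 437.0], 0.62)]
blue_tile_hole [([298.8, 238.4], 0.72), ([329.5, 230.3], 0.56)]
drying_rack_peg [([297.3, 213.4], 0.78)]
drying_rack_roof [([292.5, 169.6], 0.65), ([299.8, 239.7], 0.37)]
sample_stand_slot [([381.8, 340.5], 0.87)]
green_tile
[... 553 characters left out ...]
[177.0, 169.0, 332.0, 293.0], 0.69)]
sample_stand [([401.0, 232.0, 500.0, 291.0], 0.88)]
blue_tile_hole [([308.0, 234.6], 0.77)]
drying_rack_peg [([264.2, 240.8], 0.58)]
drying_rack_roof [([264.9, 236.3], 0.65)]
sample_stand_slot [([453.6, 257.9], 0.93), ([441.7, 277.1], 0.74)]
blue_tile [([306.9, 244.5], 0.54)]
green_tile [([270.4, 257.1], 0.68)]
brown_tile [([232.9, 274.3], 0.73)]
drying_rack [([272.2, 266.1], 0.73)]
sample_stand [([438.6, 277.9], 0.88)]
wrist {'K': [[418.8544, 0.0, 320.9654], [0.0, 418.8544, 238.2052], [0.0, 0.0, 1.0]], 'tool_from_camera': [[-0.0011, -0.9452, -0.3264, 0.0841], [1.0, -0.0005, -0.0021, 0.0002], [0.0018, -0.3264, 0.9452, -0.1434], [0.0, 0.0, 0.0, 1.0]]}
2.25
```

```bash
cat > h.py <<'E'
import numpy as np,cv2
from bench import r
from scipy.spatial.transform import Rotation as R
def ray(c,uv):
    ci=r.camera_info(c);p=cv2.undistortPoints(np.array([[uv]],float),ci["K"],None)[0,0]
    W=ci["world_to_cam"] if c!="wrist" else None
    if W is None:
        s=r.sense();T=np.eye(4);T[:3,:3]=R.from_quat(s["ee_rot"]).as_matrix();T[:3,3]=s["ee_pos"];C=T@ci["tool_from_camera"]
    else: C=np.linalg.inv(W)
    d=C[:3,:3]@np.r_[p,1];return C[:3,3],d/np.linalg.norm(d)
def tri(rays):
    A=sum(np.eye(3)-np.outer(d,d) for o,d in rays);b=sum((np.eye(3)-np.outer(d,d))@o for o,d in rays)
    p=np.linalg.solve(A,b);e=[np.linalg.norm(np.cross(p-o,d)) for o,d in rays];return p,max(e)
def at_z(c,uv,z):
    o,d=ray(c,uv);return o+d*(z-o[2])/d[2]
E
python3 - <<'E'
from h import *
S={"slot":((381.8,340.5),(453.6,257.9)),"stand":((374.6,396.1),(438.6,277.9)),"rack":((302.3,264.2),(272.2,266.1)),"roof":((292.5,169.6),(264.9,236.3)),"peg":((297.3,213.4),(264.2,240.8)),
"bluehole":((329.5,230.3),(308,234.6)),"blue":((327.9,257.9),(306.9,244.5)),"green":((297.9,239.2),(270.4,257.1)),"brown":((270,219.6),(232.9,274.3))}
for k,(a,b) in S.items():
    p,e=tri([ray("scene",a),ray("top",b)]);print(k,p.round(3),round(e,4))
a=cv2.imread("pics/scene0.png")[120:450,230:450];b=cv2.imread("pics/top0.png")[160:300,170:510]
A=cv2.resize(a,None,fx=1.8,fy=1.8,interpolation=2);
cv2.imwrite("pics/a.png",cv2.resize(a,(400,600),interpolation=2));cv2.imwrite("pics/b.png",cv2.resize(b,(800,330),interpolation=2))
E
```

```text
slot [ 0.57  -0.256  0.171] 0.0021
stand [ 0.573 -0.26  -0.01 ] 0.0011
rack [0.64  0.099 0.002] 0.0006
roof [0.615 0.091 0.292] 0.0005
peg [0.64  0.103 0.162] 0.0076
bluehole [0.651 0.015 0.171] 0.0032
blue [0.655 0.019 0.084] 0.0009
green [0.631 0.097 0.092] 0.0027
brown [0.603 0.174 0.107] 0.0008
```

View pics/a.png

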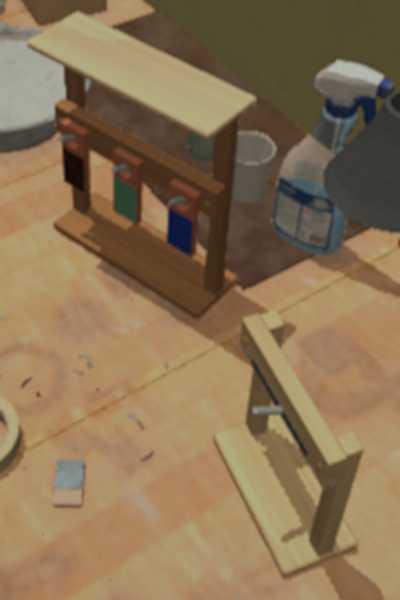

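View pics/b.png

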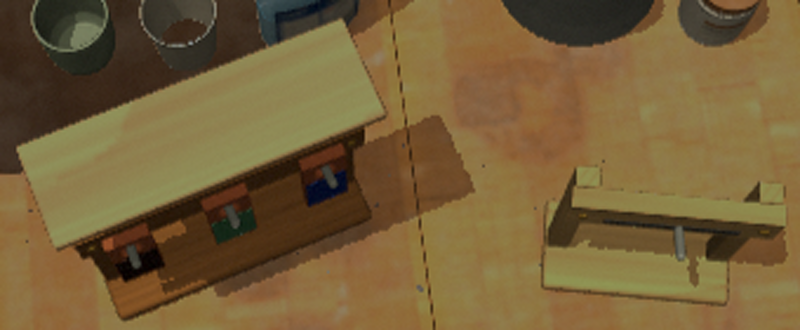

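```bash
cat >> h.py <<'E'
def rot(psi,th):
    f=np.array([np.cos(psi),np.sin(psi),0]);u=np.array([0,0,1.])
    x=-np.cos(th)*f-np.sin(th)*u;z=np.sin(th)*f-np.cos(th)*u
    return np.c_[x,np.cross(z,x),z]
def plan(p,psi,th):
    s=r.sense();R0=R.from_quat(s["ee_rot"]).as_matrix();R1=rot(psi,th)
    v=R.from_matrix(R0.T@R1).as_rotvec()/.12;d=R1.T@(np.array(p)-s["ee_pos"])/.02
    print("twist units",v.round(2),"then slide units",d.round(2),"| slide in present frame",(R0.T@(np.array(p)-s["ee_pos"])/.02).round(2))
def fr(o,psi,x,y,z):
    c,s_=np.cos(psi),np.sin(psi);return np.array([o[0]+c*x-s_*y,o[1]+s_*x+c*y,z])
E
python3 - <<'E'
from h import *
O=(.64,.099);psi=.32
p=fr(O,psi,-.11,-.085,.26);print(p);plan(p,psi,.70)
E
```

```text
[ 0.56232226 -0.01628733  0.26      ]
twist units [-2.29 -5.52 -6.28] then slide units [ -1.51 -35.22  -0.6 ] | slide in present frame [-25.47 -24.33  -1.43]
```

apply_moves(
  motion=[
    {"twist": [-0.29,-0.69,-0.785],"slide": [0,0,0],"claw": 1},
    {"twist": [-0.29,-0.69,-0.785],"slide": [0,0,0],"claw": 1},
    {"twist": [-0.29,-0.69,-0.785],"slide": [0,0,0],"claw": 1},
    {"twist": [-0.29,-0.69,-0.785],"slide": [0,0,0],"claw": 1},
    {"twist": [-0.29,-0.69,-0.785],"slide": [0,0,0],"claw": 1},
    {"twist": [-0.29,-0.69,-0.785],"slide": [0,0,0],"claw": 1},
    {"twist": [-0.29,-0.69,-0.785],"slide": [0,0,0],"claw": 1},
    {"twist": [-0.29,-0.69,-0.785],"slide": [0,0,0],"claw": 1},
  ],
)

```text
t: 2.92
ee_pos: [0.3253, 0.6486, 0.232]
ee_rot: [-0.137, 0.933, 0.056, 0.327]
contact_force: [1.0, 0.5, -0.2]
finger_gap: 1.0
gripper_force: 0.0
```

apply_moves(
  motion=[
    {"twist": [0,0,0],"slide": [0,-1,0],"claw": 1},
    {"twist": [0,0,0],"slide": [0,-1,0],"claw": 1},
    {"twist": [0,0,0],"slide": [0,-1,0],"claw": 1},
    {"twist": [0,0,0],"slide": [0,-1,0],"claw": 1},
    {"twist": [0,0,0],"slide": [0,-1,0],"claw": 1},
    {"twist": [0,0,0],"slide": [0,-1,0],"claw": 1},
    {"twist": [0,0,0],"slide": [0,-1,0],"claw": 1},
    {"twist": [0,0,0],"slide": [0,-1,0],"claw": 1},
  ],
)

```text
t: 3.58
ee_pos: [0.3722, 0.4937, 0.2295]
ee_rot: [-0.135, 0.934, 0.055, 0.326]
contact_force: [-0.6, 1.4, -0.3]
finger_gap: 0.997
gripper_force: 0.0
```

apply_moves(
  motion=[
    {"twist": [0,0,0],"slide": [0,-1,0],"claw": 1},
    {"twist": [0,0,0],"slide": [0,-1,0],"claw": 1},
    {"twist": [0,0,0],"slide": [0,-1,0],"claw": 1},
    {"twist": [0,0,0],"slide": [0,-1,0],"claw": 1},
    {"twist": [0,0,0],"slide": [0,-1,0],"claw": 1},
    {"twist": [0,0,0],"slide": [0,-1,0],"claw": 1},
    {"twist": [0,0,0],"slide": [0,-1,0],"claw": 1},
    {"twist": [0,0,0],"slide": [0,-1,0],"claw": 1},
  ],
)

```text
t: 4.25
ee_pos: [0.4165, 0.3474, 0.2278]
ee_rot: [-0.135, 0.934, 0.055, 0.327]
contact_force: [0.4, 0.4, -0.5]
finger_gap: 1.002
gripper_force: 0.0
```

apply_moves(
  motion=[
    {"twist": [0,0,0],"slide": [0,-1,0],"claw": 1},
    {"twist": [0,0,0],"slide": [0,-1,0],"claw": 1},
    {"twist": [0,0,0],"slide": [0,-1,0],"claw": 1},
    {"twist": [0,0,0],"slide": [0,-1,0],"claw": 1},
    {"twist": [0,0,0],"slide": [0,-1,0],"claw": 1},
    {"twist": [0,0,0],"slide": [0,-1,0],"claw": 1},
    {"twist": [0,0,0],"slide": [0,-1,0],"claw": 1},
    {"twist": [0,0,0],"slide": [0,-1,0],"claw": 1},
  ],
)

```text
t: 4.92
ee_pos: [0.4483, 0.2495, 0.2191]
ee_rot: [-0.136, 0.936, 0.052, 0.322]
contact_force: [-0.5, -0.2, -0.5]
finger_gap: 1.002
gripper_force: 0.0
```

apply_moves(
  motion=[
    {"twist": [0,0,0],"slide": [0,-1,0],"claw": 1},
    {"twist": [0,0,0],"slide": [0,-1,0],"claw": 1},
    {"twist": [0,0,0],"slide": [0,-1,0],"claw": 1},
    {"twist": [0,0,0],"slide": [0,-1,0],"claw": 1},
    {"twist": [0,0,0],"slide": [0,-1,0],"claw": 1},
    {"twist": [0,0,0],"slide": [0,-1,0],"claw": 1},
    {"twist": [0,0,0],"slide": [0,-1,0],"claw": 1},
    {"twist": [0,0,0],"slide": [0,-1,0],"claw": 1},
  ],
)

```text
t: 5.58
ee_pos: [0.4862, 0.139, 0.209]
ee_rot: [-0.139, 0.939, 0.046, 0.313]
contact_force: [0.5, -0.6, 0.0]
finger_gap: 1.0
gripper_force: 0.0
```

apply_moves(
  motion=[
    {"twist": [0,0,0],"slide": [0,-1,0],"claw": 1},
    {"twist": [0,0,0],"slide": [0,-1,0],"claw": 1},
    {"twist": [0,0,0],"slide": [0,-1,0],"claw": 1},
    {"twist": [0,0,0],"slide": [0,0,0],"claw": 0.75},
    {"twist": [0,0,0],"slide": [0,0,0],"claw": 0.75},
  ],
)

```text
t: 6.0
ee_pos: [0.5031, 0.0831, 0.2101]
ee_rot: [-0.14, 0.938, 0.045, 0.314]
contact_force: [0.2, 0.5, 0.4]
finger_gap: 0.756
gripper_force: 0.0
```

```bash
python3 - <<'E'
from h import *
s=r.sense();print(s["joint_positions"].round(2) if hasattr(s["joint_positions"],"round") else s["joint_positions"],s["finger_gap"])
im=r.snapshot("wrist");cv2.imwrite("pics/w1.png",im[:,:,::-1])
for n in("blue_tile_hole","blue_tile","drying_rack_peg","drying_rack_roof","drying_rack","sample_stand_slot"):
    d=r.landmark_of(n,"wrist");print(n,[(np.round(x["location"],1).tolist(),round(x["score"],2),) for x in d[:2]])
d=r.search_frame("blue_tile","wrist");print(d[:2])
E
```

```text
[ 0.72  0.53 -1.24  2.49  2.03  0.56 -0.35] 0.7564488003344136
blue_tile_hole [([162.8, 336.6], 0.9)]
blue_tile [([185.4, 249.5], 0.59)]
drying_rack_peg [([283.5, 344.9], 0.84), ([163.3, 337.1], 0.61)]
drying_rack_roof []
drying_rack [([296.1, 165.7], 0.6)]
sample_stand_slot []
[{'box': [130.4, 244.2, 207.0, 372.7], 'score': 0.76}]
```

View pics/w1.png

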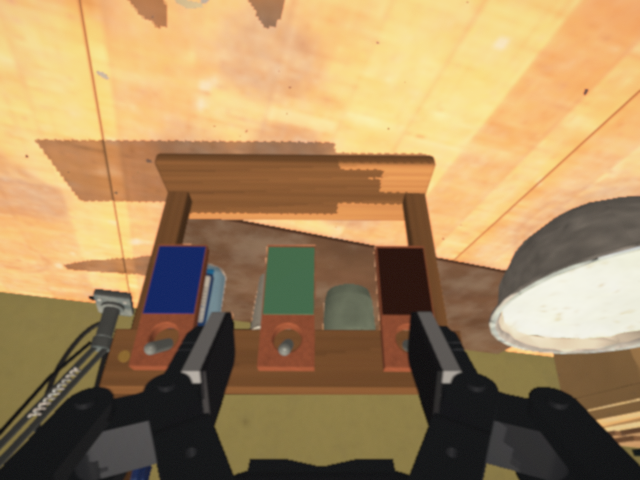

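```bash
python3 - <<'E'
from h import *
for nm,w,sc,tp in(("hole",(162.8,336.6),(329.5,230.3),(308,234.6)),("origin",(181,245),(327.9,257.9),(306.9,244.5))):
    a,b,c=ray("wrist",w),ray("scene",sc),ray("top",tp)
    for rs in([a,b,c],[a,c],[a,b]):
        p,e=tri(rs);print(nm,p.round(4),round(e,4))
# tile bottom / top corners from picture, plane-based check: yaw from bottom edge of the three tiles' tops
for uv in((133,369),(178,371),(259,370),(314,370)): print(uv,at_z("wrist",uv,.19).round(4))
for uv in((157,155),(433,156)): print("base",uv,at_z("wrist",uv,.014).round(4))
s=r.sense();M=R.from_quat(s["ee_rot"]).as_matrix();print("lean",np.arccos(-M[2,2]),"head",np.arctan2(M[1,2],M[0,2]))
plan(fr((.64,.099),.32,-.08,-.085,.235),.32,.65)
E
```

```text
hole [0.6514 0.0161 0.1696] 0.0034
hole [0.6474 0.0169 0.1712] 0.0011
hole [0.6562 0.0172 0.168 ] 0.0003
origin [0.6532 0.0165 0.0914] 0.003
origin [0.6506 0.0178 0.096 ] 0.0017
origin [0.6533 0.0147 0.0922] 0.0021
(133, 369) [0.6632 0.0027 0.19  ]
(178, 371) [0.6586 0.0317 0.19  ]
(259, 370) [0.6395 0.0837 0.19  ]
(314, 370) [0.6282 0.119  0.19  ]
base (157, 155) [ 0.6449 -0.019   0.014 ]
base (433, 156) [0.5754 0.2077 0.014 ]
lean 0.6451213693191599 head 0.29680343838139434
twist units [-0.12 -0.04 -0.12] then slide units [-2.93 -5.77  0.67] | slide in present frame [-3.02 -5.72  0.74]
```

```bash
python3 - <<'E'
from h import *
plan(fr((.652,.016),.31,-.055,0,.2125),.31,.65)
plan(fr((.652,.016),.31,.0115,0,.125),.31,.65)
E
```

```text
twist units [-0.07 -0.04 -0.05] then slide units [-2.71 -5.59  1.91] | slide in present frame [-2.75 -5.56  1.94]
twist units [-0.07 -0.04 -0.05] then slide units [-2.7  -5.59  7.41] | slide in present frame [-2.77 -5.52  7.44]
```

apply_moves(
  motion=[
    {"twist": [-0.07,-0.04,-0.05],"slide": [-0.4,-0.8,0.3],"claw": 0.75},
    {"twist": [0,0,0],"slide": [-0.4,-0.8,0.3],"claw": 0.75},
    {"twist": [0,0,0],"slide": [-0.4,-0.8,0.3],"claw": 0.75},
    {"twist": [0,0,0],"slide": [-0.4,-0.8,0.3],"claw": 0.75},
    {"twist": [0,0,0],"slide": [-0.4,-0.8,0.3],"claw": 0.75},
    {"twist": [0,0,0],"slide": [-0.4,-0.8,0.2],"claw": 0.75},
    {"twist": [0,0,0],"slide": [-0.3,-0.8,0.2],"claw": 0.75},
    {"twist": [0,0,0],"slide": [0,0,0],"claw": 0.75},
  ],
)

```text
t: 7.07
ee_pos: [0.6026, -0.0058, 0.2131]
ee_rot: [-0.143, 0.937, 0.047, 0.317]
contact_force: [0.6, -1.1, 0.4]
finger_gap: 0.75
gripper_force: 0.0
```

```bash
python3 - <<'E'
from h import *
print(np.round(r.sense()["joint_positions"],2))
plan(fr((.652,.016),.31,.0115,0,.125),.31,.65)
im=r.snapshot("wrist");cv2.imwrite("pics/w2.png",im[:,:,::-1])
d=r.landmark_of("blue_tile_hole","wrist");print(d[:2])
p,e=tri([ray("wrist",d[0]["location"]),ray("top",(308,234.6))]);print(p,e)
p,e=tri([ray("wrist",d[0]["location"]),ray("scene",(329.5,230.3))]);print(p,e)
E
```

```text
[ 0.81  0.55 -1.03  2.3   2.01  0.31 -0.05]
twist units [-0.06  0.01 -0.04] then slide units [0.07 0.28 5.48] | slide in present frame [0.08 0.32 5.48]
[{'location': [329.2, 285.4], 'score': 0.63}]
[0.64733211 0.01662359 0.17004115] 0.0009441058787443218
[0.65935507 0.02154295 0.16293187] 0.00026845971415072686
```

View pics/w2.png

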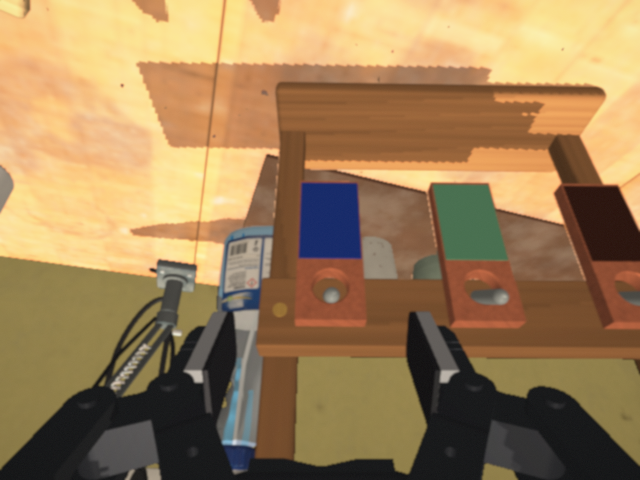

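apply_moves(
  motion=[
    {"twist": [-0.06,0,-0.04],"slide": [0.08,0.28,0.5],"claw": 0.75},
    {"twist": [0,0,0],"slide": [0,0,0.8],"claw": 0.75},
    {"twist": [0,0,0],"slide": [0,0,0.8],"claw": 0.75},
    {"twist": [0,0,0],"slide": [0,0,0.8],"claw": 0.75},
    {"twist": [0,0,0],"slide": [0,0,0.8],"claw": 0.75},
    {"twist": [0,0,0],"slide": [0,0,0.8],"claw": 0.75},
    {"twist": [0,0,0],"slide": [0,0,0.7],"claw": 0.75},
    {"twist": [0,0,0],"slide": [0,0,0.2],"claw": 0.75},
  ],
)

```text
t: 7.83
ee_pos: [0.6578, 0.0252, 0.1239]
ee_rot: [-0.15, 0.936, 0.053, 0.314]
contact_force: [0.8, -0.6, 0.8]
finger_gap: 0.749
gripper_force: 0.0
```

```bash
python3 - <<'E'
from h import *
print(np.round(r.sense()["joint_positions"],2))
plan(fr((.652,.016),.31,.0115,0,.125),.31,.65)
im=r.snapshot("wrist");cv2.imwrite("pics/w3.png",im[:,:,::-1])
E
```

```text
[ 0.69  0.82 -1.02  2.23  2.16  0.52 -0.1 ]
twist units [ 0.08 -0.02  0.03] then slide units [-0.16 -0.35  0.05] | slide in present frame [-0.16 -0.35  0.05]
```

View pics/w3.png

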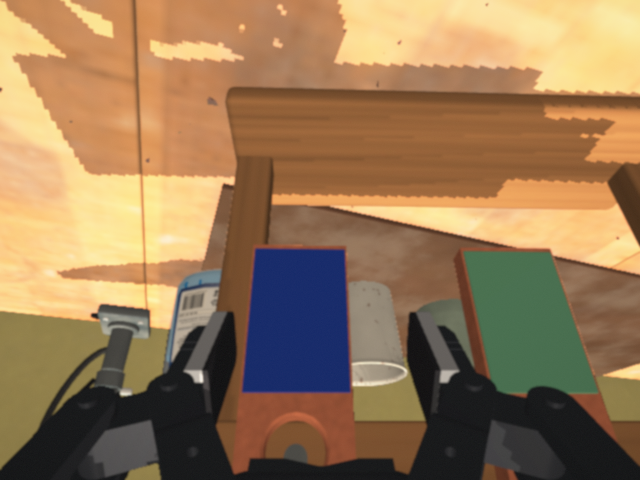

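apply_moves(
  motion=[
    {"twist": [0.08,0,0.03],"slide": [-0.1,-0.4,0.1],"claw": 0.75},
    {"twist": [0,0,0],"slide": [0,0,0],"claw": 0.6},
    {"twist": [0,0,0],"slide": [0,0,0],"claw": 0.5},
    {"twist": [0,0,0],"slide": [0,0,0],"claw": 0.4},
    {"twist": [0,0,0],"slide": [0,0,0],"claw": 0.3},
    {"twist": [0,0,0],"slide": [0,0,0],"claw": 0.0},
    {"twist": [0,0,0],"slide": [0,0,0],"claw": 0.0},
    {"twist": [0,0,0],"slide": [0,0,0],"claw": 0.0},
  ],
)

```text
t: 8.55
ee_pos: [0.6637, 0.0163, 0.1257]
ee_rot: [-0.146, 0.936, 0.047, 0.316]
contact_force: [-3.0, -2.9, 5.8]
finger_gap: 0.429
gripper_force: 60.6
```

```bash
python3 - <<'E'
from h import *
s=r.sense();print(s["contact_force"],s["wrist_torque"],s["finger_gap"],s["gripper_force"])
plan(fr((.652,.016),.31,.0115,0,.125),.31,.65)
im=r.snapshot("wrist");cv2.imwrite("pics/w4.png",im[:,:,::-1])
M=rot(.31,.65)
print("peg dir slide units for 45mm:",M.T@fr((0,0),.31,-.045*.906,0,.045*.423)/.02)
E
```

```text
[-3.04620161 -2.86398997  5.81894101] [-0.23218296  0.29572331 -0.20152874] 0.4290518152891063 60.636730757541955
twist units [-0.03  0.    0.  ] then slide units [0.01 0.16 0.04] | slide in present frame [0.01 0.16 0.04]
peg dir slide units for 45mm: [ 1.04683066e+00 -8.67361738e-17 -1.99134524e+00]
```

View pics/w4.png

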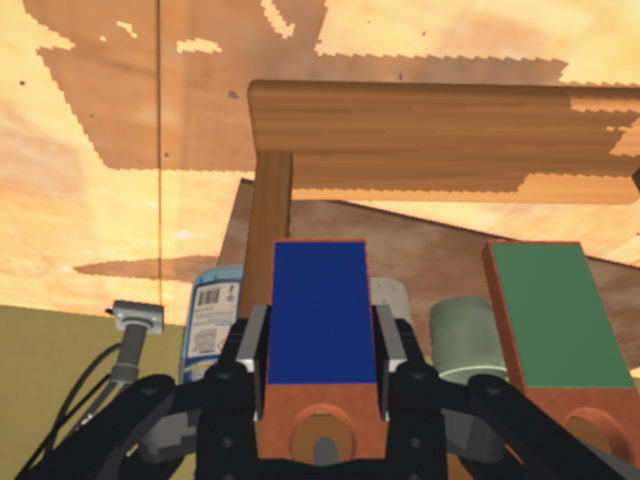

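apply_moves(
  motion=[
    {"twist": [0,0,0],"slide": [-0.09,0,-0.12],"claw": 0},
    {"twist": [0,0,0],"slide": [0,0,0],"claw": 0},
    {"twist": [0,0,0],"slide": [0.1,0,-0.2],"claw": 0},
    {"twist": [0,0,0],"slide": [0.1,0,-0.2],"claw": 0},
  ],
)

```text
t: 8.93
ee_pos: [0.6557, 0.0141, 0.1319]
ee_rot: [-0.146, 0.936, 0.048, 0.315]
contact_force: [-0.3, -0.7, -0.8]
finger_gap: 0.428
gripper_force: 59.7
```

apply_moves(
  motion=[
    {"twist": [0,0,0],"slide": [0.105,0,-0.2],"claw": 0},
    {"twist": [0,0,0],"slide": [0.105,0,-0.2],"claw": 0},
    {"twist": [0,0,0],"slide": [0.105,0,-0.2],"claw": 0},
    {"twist": [0,0,0],"slide": [0.105,0,-0.2],"claw": 0},
    {"twist": [0,0,0],"slide": [0.105,0,-0.2],"claw": 0},
    {"twist": [0,0,0],"slide": [0.105,0,-0.2],"claw": 0},
  ],
)

```text
t: 9.43
ee_pos: [0.6321, 0.0065, 0.1437]
ee_rot: [-0.146, 0.936, 0.048, 0.316]
contact_force: [-0.4, 0.7, -0.5]
finger_gap: 0.429
gripper_force: 59.7
```

```bash
python3 - <<'E'
from h import *
s=r.sense();print(s["contact_force"],s["wrist_torque"],s["finger_gap"],s["gripper_force"],np.round(s["joint_positions"],2))
im=r.snapshot("wrist");cv2.imwrite("pics/w5.png",im[:,:,::-1])
d=r.landmark_of("blue_tile_hole","wrist");print(d[:2])
top=r.snapshot("top");cv2.imwrite("pics/top1.png",top[:,:,::-1])
sc=r.snapshot("scene");cv2.imwrite("pics/scene1.png",sc[:,:,::-1])
c=np.vstack([cv2.resize(im[200:,160:500,::-1],(400,330)),cv2.resize(sc[190:320,260:418,::-1],(400,270),interpolation=2)])
t=cv2.resize(top[220:310,390:510,::-1],(400,300),interpolation=2);q=cv2.resize(sc[285:440,340:440,::-1],(194,300),interpolation=2)
c2=np.zeros((600,400,3),np.uint8);c2[:300]=t;c2[300:,:194]=q
cv2.imwrite("pics/m5.png",np.hstack([c,c2]))
E
```

```text
[-0.36444381  0.70638946 -0.5017013 ] [-0.20368777  0.73044924 -0.00482576] 0.4289316299957343 59.68132201815024 [ 0.75  0.77 -1.05  2.28  2.16  0.5  -0.11]
[]
```

View pics/m5.png

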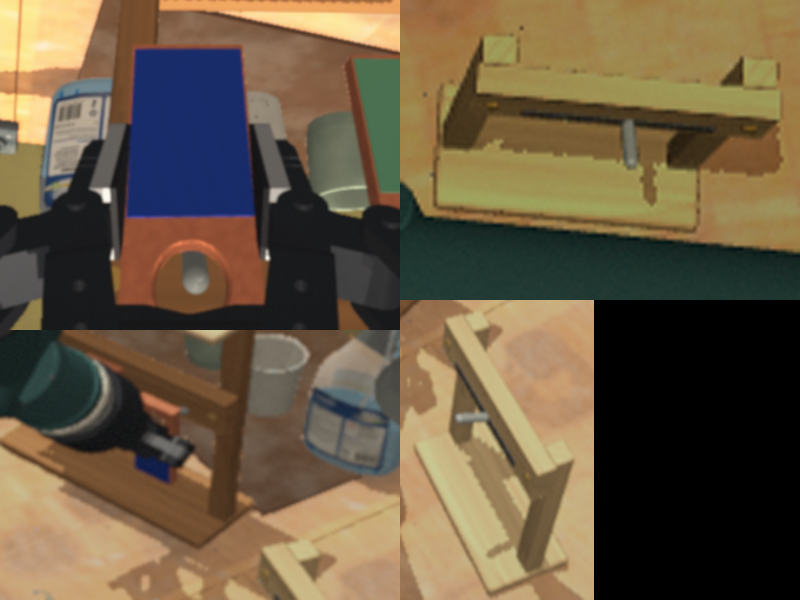

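```bash
python3 - <<'E'
from h import *
for k,a,b in(("L",(369.9,320),(426,253.6)),("R",(398.8,370),(483.9,259.3)),("mid",(381.8,340.5),(453.6,257.9)),("root",(384.8,344.8),(458.1,256.6)),("tip",(369.9,345.3),(459,269.8))):
    p,e=tri([ray("scene",a),ray("top",b)]);print(k,p.round(4),round(e,4), at_z("top",b,.185 if k=="tip" else .17).round(4), at_z("scene",a,.185 if k=="tip" else .17).round(4))
# base board front corners, rail top corners from the top view (z=.014 / .2)
f=lambda x,y:((x-400)/3.333+390,y/3.333+220)
for n,x,y,z in(("baseL",437,207,.014),("baseR",697,230,.014),("railL",478,93,.2),("railR",778,121,.2),("backL",480,66,.2)):
    print(n,at_z("top",f(x,y),z).round(4))
E
```

```text
L [ 0.5859 -0.2062  0.1613] 0.0009 [ 0.5827 -0.204   0.17  ] [ 0.5821 -0.2111  0.17  ]
R [ 0.5599 -0.3131  0.167 ] 0.0009 [ 0.5583 -0.3118  0.17  ] [ 0.5593 -0.3145  0.17  ]
mid [ 0.5698 -0.2556  0.1706] 0.0021 [ 0.5679 -0.2549  0.17  ] [ 0.5724 -0.2557  0.17  ]
root [ 0.5706 -0.2645  0.1691] 0.0009 [ 0.5695 -0.2639  0.17  ] [ 0.5711 -0.2651  0.17  ]
tip [ 0.542  -0.2581  0.1826] 0.0014 [ 0.5402 -0.2569  0.185 ] [ 0.5423 -0.2595  0.185 ]
baseL [ 0.5677 -0.1727  0.014 ]
baseR [ 0.5326 -0.3361  0.014 ]
railL [ 0.5885 -0.1763  0.2   ]
railR [ 0.5523 -0.3398  0.2   ]
backL [ 0.604 -0.18   0.2  ]
```

apply_moves(
  motion=[
    {"twist": [0,0,0],"slide": [0.1,0,-0.4],"claw": 0},
    {"twist": [0,0,0],"slide": [0.1,0,-0.4],"claw": 0},
    {"twist": [0,0,0],"slide": [0.1,-0.3,-0.4],"claw": 0},
    {"twist": [0,0,0],"slide": [0,-0.8,-0.4],"claw": 0},
    {"twist": [0,0,0],"slide": [0,-0.8,-0.4],"claw": 0},
    {"twist": [0,0,0],"slide": [0,-0.8,0],"claw": 0},
    {"twist": [0,0,0],"slide": [0,-0.8,0],"claw": 0},
  ],
)

```text
t: 10.22
ee_pos: [0.6256, -0.0704, 0.1729]
ee_rot: [-0.146, 0.936, 0.047, 0.316]
contact_force: [-0.1, 0.6, -0.1]
finger_gap: 0.432
gripper_force: 59.9
```

```bash
python3 - <<'E'
from h import *
psi=-.217;root=(.5705,-.2645)
s=r.sense();M=R.from_quat(s["ee_rot"]).as_matrix();print("lean",np.arccos(-M[2,2]),"roll",M[2,1],"head",np.arctan2(M[1,2],M[0,2]),np.round(s["joint_positions"],2))
p=fr(root,psi,-.055,0,.24);print(p)
plan(p,psi,.65)
print("up 70mm now:",M.T@[0,0,.07]/.02)
E
```

```text
lean 0.6501161123522352 roll -0.003917189842101557 head 0.30241543700027024 [ 0.88  0.67 -0.97  2.25  2.12  0.29  0.01]
[ 0.51678987 -0.25265845  0.24      ]
twist units [2.62 0.01 3.5 ] then slide units [  0.64 -10.07  -4.7 ] | slide in present frame [ 4.31 -7.05 -7.46]
up 70mm now: [-2.11843156 -0.01371016 -2.78604733]
```

apply_moves(
  motion=[
    {"twist": [0,0,0],"slide": [-0.53,0,-0.7],"claw": 0},
    {"twist": [0,0,0],"slide": [-0.53,0,-0.7],"claw": 0},
    {"twist": [0,0,0],"slide": [-0.53,0,-0.7],"claw": 0},
    {"twist": [0.4,0,0.5],"slide": [-0.53,0,-0.7],"claw": 0},
    {"twist": [0.55,0,0.75],"slide": [0,0,0],"claw": 0},
    {"twist": [0.55,0,0.75],"slide": [0,0,0],"claw": 0},
    {"twist": [0.55,0,0.75],"slide": [0,0,0],"claw": 0},
    {"twist": [0.55,0,0.75],"slide": [0,0,0],"claw": 0},
  ],
)

```text
t: 10.88
ee_pos: [0.6246, -0.0696, 0.2427]
ee_rot: [0.105, 0.942, -0.034, 0.318]
contact_force: [0.1, -0.0, -1.4]
finger_gap: 0.432
gripper_force: 60.1
```

apply_moves(
  motion=[
    {"twist": [0,0,0],"slide": [0.25,-0.8,-0.17],"claw": 0},
    {"twist": [0,0,0],"slide": [0.25,-0.8,-0.17],"claw": 0},
    {"twist": [0,0,0],"slide": [0.25,-0.8,-0.17],"claw": 0},
    {"twist": [0,0,0],"slide": [0.25,-0.8,-0.17],"claw": 0},
    {"twist": [0,0,0],"slide": [0.25,-0.8,-0.17],"claw": 0},
    {"twist": [0,0,0],"slide": [0.25,-0.8,-0.17],"claw": 0},
    {"twist": [0,0,0],"slide": [0.25,-0.8,-0.17],"claw": 0},
    {"twist": [0,0,0],"slide": [0.25,-0.8,-0.17],"claw": 0},
  ],
)

```text
t: 11.55
ee_pos: [0.5502, -0.1842, 0.2395]
ee_rot: [0.102, 0.942, -0.033, 0.318]
contact_force: [0.6, 0.1, -0.2]
finger_gap: 0.433
gripper_force: 60.2
```

```bash
python3 - <<'E'
from h import *
psi=-.217;root=(.5705,-.2645)
s=r.sense();print(np.round(s["joint_positions"],2),s["ee_pos"])
plan(fr(root,psi,-.055,0,.22),psi,.65)
plan(fr(root,psi,-.055,0,.16),psi,.65)
E
```

```text
[ 1.01  0.4  -0.93  2.34  1.96  0.34 -0.29] [ 0.550194   -0.18418291  0.23953507]
twist units [ 0.03  0.   -0.  ] then slide units [ 1.3  -3.7   0.24] | slide in present frame [ 1.3  -3.7   0.22]
twist units [ 0.03  0.   -0.  ] then slide units [ 3.12 -3.7   2.62] | slide in present frame [ 3.12 -3.71  2.61]
```

apply_moves(
  motion=[
    {"twist": [0.03,0,0],"slide": [0.26,-0.74,0.05],"claw": 0},
    {"twist": [0,0,0],"slide": [0.26,-0.74,0.05],"claw": 0},
    {"twist": [0,0,0],"slide": [0.26,-0.74,0.05],"claw": 0},
    {"twist": [0,0,0],"slide": [0.26,-0.74,0.05],"claw": 0},
    {"twist": [0,0,0],"slide": [0.26,-0.74,0.05],"claw": 0},
    {"twist": [0,0,0],"slide": [0.6,0,0.8],"claw": 0},
    {"twist": [0,0,0],"slide": [0.6,0,0.8],"claw": 0},
    {"twist": [0,0,0],"slide": [0.6,0,0.8],"claw": 0},
  ],
)

```text
t: 12.22
ee_pos: [0.518, -0.2532, 0.1595]
ee_rot: [0.104, 0.942, -0.035, 0.318]
contact_force: [-0.5, -0.3, -1.4]
finger_gap: 0.436
gripper_force: 60.3
```

```bash
python3 - <<'E'
from h import *
psi=-.217;root=(.5705,-.2645)
s=r.sense();print(np.round(s["joint_positions"],2))
plan(fr(root,psi,-.055,0,.16),psi,.65)
im={c:r.snapshot(c) for c in("wrist","top","scene")}
for c in im:
    cv2.imwrite(f"pics/{c}6.png",im[c][:,:,::-1])
    d=r.landmark_of("blue_tile_hole",c);print(c,d[:2])
c=cv2.resize(im["wrist"][200:,160:500,::-1],(500,412))
a=cv2.resize(im["top"][210:300,400:500,::-1],(300,270),interpolation=2);b=cv2.resize(im["scene"][270:380,320:420,::-1],(300,330),interpolation=2)
o=np.zeros((600,800,3),np.uint8);o[:412,:500]=c;o[:270,500:]=a;o[270:,500:]=b
cv2.imwrite("pics/m6.png",o)
E
```

```text
[ 1.19  0.65 -1.01  2.4   2.28  0.51 -0.38]
twist units [-0.02  0.01 -0.01] then slide units [ 0.04  0.01 -0.06] | slide in present frame [ 0.04  0.01 -0.06]
wrist []
top [{'location': [464.6, 284.9], 'score': 0.7}]
scene [{'location': [347.6, 346.1], 'score': 0.81}, {'location': [350.6, 372.9], 'score': 0.66}]
```

View pics/m6.png

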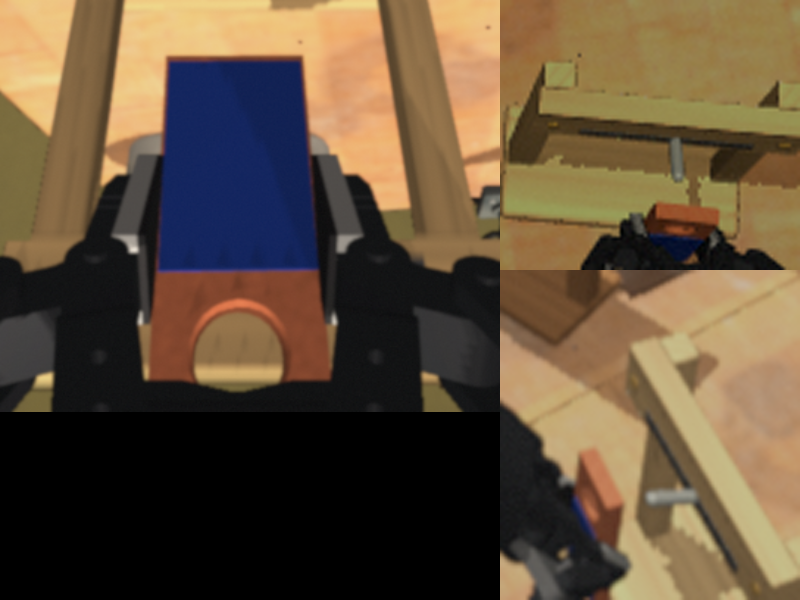

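```bash
python3 - <<'E'
from h import *
psi=-.217;root=np.array([.5705,-.2645])
def st(p):
    d=p[:2]-root;c,s=np.cos(psi),np.sin(psi);return np.array([c*d[0]+s*d[1],-s*d[0]+c*d[1],p[2]]).round(4)
p,e=tri([ray("scene",(347.6,346.1)),ray("top",(464.6,284.9))]);print("hole",st(p),e)
print("TCP",st(np.array(r.sense()["ee_pos"])))
# segment red clay top-face corners
f=lambda x,y:((x-500)/3+400,y/3+210)
for n,x,y in(("backL",655,204),("backR",718,208),("frontL",648,230),("frontR",716,236)):print(n,st(at_z("top",f(x,y),.224)))
for n,uv in(("root",(458.1,256.6)),("tip",(459,269.8))):print(n,st(at_z("top",uv,.17 if n=="root" else .184)))
g=lambda x,y:((x-500)/3+320,(y-270)/3+270)
for n,x,y in(("a",590,450),("b",623,505)):print(n,st(at_z("scene",g(x,y),.224)))
E
```

```text
hole [-0.0686 -0.0046  0.2104] 0.0027515015877610464
TCP [-0.0527  0.0011  0.1609]
backL [-0.0588  0.0215  0.224 ]
backR [-0.0576 -0.0162  0.224 ]
frontL [-0.0752  0.0251  0.224 ]
frontR [-0.0749 -0.0154  0.224 ]
root [-0.0011  0.0004  0.17  ]
tip [-0.031   0.0007  0.184 ]
a [-0.0602  0.0131  0.224 ]
b [-0.0585 -0.024   0.224 ]
```

apply_moves(
  motion=[
    {"twist": [0,0,0],"slide": [0.16,0,0.2],"claw": 0},
    {"twist": [0,0,0],"slide": [-0.21,0,0.4],"claw": 0},
    {"twist": [0,0,0],"slide": [-0.21,0,0.4],"claw": 0},
    {"twist": [0,0,0],"slide": [-0.1,0,0.2],"claw": 0},
    {"twist": [0,0,0],"slide": [0,0,0],"claw": 0},
  ],
)

```text
t: 12.93
ee_pos: [0.5404, -0.2567, 0.1447]
ee_rot: [0.103, 0.942, -0.034, 0.318]
contact_force: [-0.4, -1.1, -1.0]
finger_gap: 0.434
gripper_force: 60.2
```

```bash
python3 - <<'E'
from h import *
im={c:r.snapshot(c) for c in("wrist","top","scene")}
for c in im:
    cv2.imwrite(f"pics/{c}7.png",im[c][:,:,::-1])
c=cv2.resize(im["wrist"][360:,240:420,::-1],(450,300),interpolation=2)
a=cv2.resize(im["top"][245:305,430:500,::-1],(350,300),interpolation=2);b=cv2.resize(im["scene"][310:370,330:420,::-1],(450,300),interpolation=2)
o=np.zeros((600,800,3),np.uint8);o[:300,:450]=c;o[:300,450:]=a;o[300:,:450]=b
cv2.imwrite("pics/m7.png",o)
psi=-.217;plan(fr((.5705,-.2645),psi,.003,0,.130),psi,.65)
E
```

```text
twist units [ 0.01 -0.   -0.01] then slide units [-1.   -0.07  1.67] | slide in present frame [-1.   -0.07  1.66]
```

View pics/m7.png

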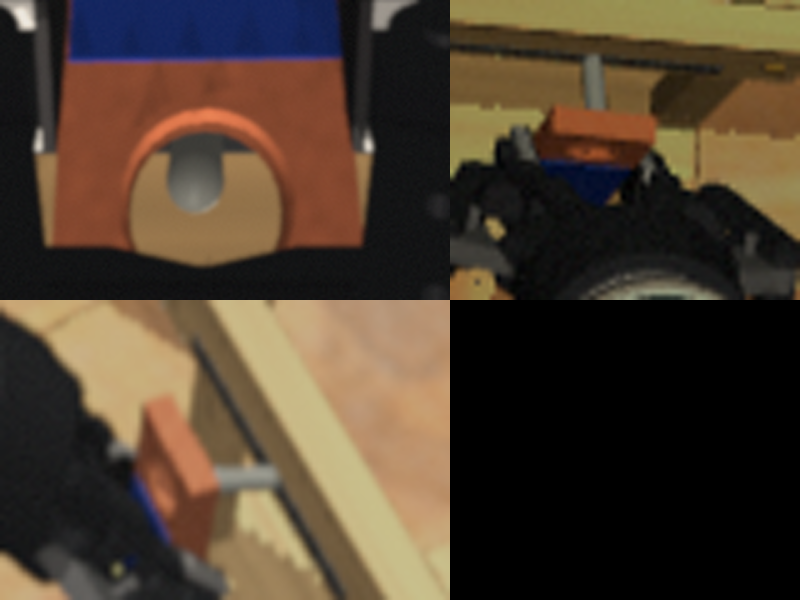

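apply_moves(
  motion=[
    {"twist": [0,0,0],"slide": [-0.1,-0.05,0.2],"claw": 0},
    {"twist": [0,0,0],"slide": [-0.1,0,0.2],"claw": 0},
    {"twist": [0,0,0],"slide": [-0.1,0,0.2],"claw": 0},
    {"twist": [0,0,0],"slide": [-0.1,0,0.2],"claw": 0},
    {"twist": [0,0,0],"slide": [0,0,0],"claw": 0},
  ],
)

```text
t: 13.5
ee_pos: [0.555, -0.2611, 0.1366]
ee_rot: [0.103, 0.942, -0.034, 0.318]
contact_force: [0.2, 0.5, -0.7]
finger_gap: 0.428
gripper_force: 60.2
```

apply_moves(
  motion=[
    {"twist": [0,0,0],"slide": [-0.1,0,0.2],"claw": 0},
    {"twist": [0,0,0],"slide": [-0.1,0,0.2],"claw": 0},
    {"twist": [0,0,0],"slide": [-0.1,0,0.18],"claw": 0},
    {"twist": [0,0,0],"slide": [0,0,0],"claw": 0},
  ],
)

```text
t: 13.83
ee_pos: [0.5664, -0.2635, 0.131]
ee_rot: [0.103, 0.942, -0.034, 0.318]
contact_force: [-0.4, 0.0, -0.8]
finger_gap: 0.43
gripper_force: 60.2
```

Now small steps, feeling for the rail.

apply_moves(
  motion=[
    {"twist": [0,0,0],"slide": [-0.05,0,0.09],"claw": 0},
    {"twist": [0,0,0],"slide": [-0.05,0,0.09],"claw": 0},
    {"twist": [0,0,0],"slide": [0,0,0],"claw": 0},
  ],
)

```text
t: 14.08
ee_pos: [0.5694, -0.2641, 0.1294]
ee_rot: [0.103, 0.942, -0.034, 0.318]
contact_force: [0.0, -0.5, -1.3]
finger_gap: 0.429
gripper_force: 60.2
```

apply_moves(
  motion=[
    {"twist": [0,0,0],"slide": [-0.05,0,0.09],"claw": 0},
    {"twist": [0,0,0],"slide": [-0.05,0,0.07],"claw": 0},
    {"twist": [0,0,0],"slide": [0,0,0],"claw": 0},
  ],
)

```text
t: 14.33
ee_pos: [0.5701, -0.2633, 0.1269]
ee_rot: [0.102, 0.943, -0.033, 0.316]
contact_force: [-6.2, 1.6, 2.2]
finger_gap: 0.43
gripper_force: 61.2
```

apply_moves(
  motion=[
    {"twist": [0,0,0],"slide": [-0.08,0,0.06],"claw": 0},
    {"twist": [0,0,0],"slide": [0,0,0],"claw": 0},
  ],
)

```text
t: 14.5
ee_pos: [0.5706, -0.2631, 0.1263]
ee_rot: [0.102, 0.943, -0.033, 0.315]
contact_force: [-11.0, 0.6, 3.7]
finger_gap: 0.432
gripper_force: 61.9
```

apply_moves(
  motion=[
    {"twist": [0,0,0],"slide": [0.04,0,0.05],"claw": 0},
    {"twist": [0,0,0],"slide": [0.03,0,0.03],"claw": 0},
    {"twist": [0,0,0],"slide": [0,0,0],"claw": 0},
  ],
)

```text
t: 14.75
ee_pos: [0.571, -0.263, 0.1254]
ee_rot: [0.101, 0.943, -0.034, 0.316]
contact_force: [-13.3, 1.7, 10.8]
finger_gap: 0.428
gripper_force: 63.2
```

Carried by the peg and against the rail. Release.

apply_moves(
  motion=[
    {"twist": [0,0,0],"slide": [0,0,0],"claw": 0.45},
    {"twist": [0,0,0],"slide": [0,0,0],"claw": 0.5},
    {"twist": [0,0,0],"slide": [0,0,0],"claw": 0.6},
    {"twist": [0,0,0],"slide": [0,0,0],"claw": 0.7},
    {"twist": [0,0,0],"slide": [0,0,0],"claw": 0.75},
    {"twist": [0,0,0],"slide": [0,0,0],"claw": 0.75},
    {"twist": [0,0,0],"slide": [0,0,0],"claw": 0.75},
  ],
)

```text
t: 15.33
ee_pos: [0.5746, -0.2653, 0.126]
ee_rot: [0.103, 0.942, -0.034, 0.318]
contact_force: [-0.7, -0.0, -0.5]
finger_gap: 0.753
gripper_force: 0.0
```

apply_moves(
  motion=[
    {"twist": [0,0,0],"slide": [0,0,-0.3],"claw": 0.75},
    {"twist": [0,0,0],"slide": [0,0,-0.6],"claw": 0.75},
    {"twist": [0,0,0],"slide": [0,0,-0.8],"claw": 0.75},
    {"twist": [0,0,0],"slide": [0,0,-0.8],"claw": 0.75},
    {"twist": [0,0,0],"slide": [0,0,-0.8],"claw": 0.75},
    {"twist": [0,0,0],"slide": [0,0,-0.8],"claw": 0.75},
    {"twist": [0,0,0],"slide": [0,0,-0.8],"claw": 0.75},
    {"twist": [0,0,0],"slide": [0,0,0],"claw": 0.75},
  ],
)

```text
t: 16.0
ee_pos: [0.5152, -0.2519, 0.2058]
ee_rot: [0.102, 0.942, -0.036, 0.318]
contact_force: [0.4, 0.0, 0.1]
finger_gap: 0.751
gripper_force: 0.0
```

```bash
python3 - <<'E'
from h import *
im={c:r.snapshot(c) for c in("wrist","top","scene")}
P={}
for c in im:
    cv2.imwrite(f"pics/{c}8.png",im[c][:,:,::-1])
    d=r.landmark_of("blue_tile_hole",c);print(c,d[:1])
    if d:P[c]=d[0]["location"]
psi=-.217;root=np.array([.5705,-.2645])
p,e=tri([ray(c,P[c]) for c in P]);d=p[:2]-root;c,s=np.cos(psi),np.sin(psi);print(c*d[0]+s*d[1],-s*d[0]+c*d[1],p[2],e)
for n in("green_tile","brown_tile"):print(n,r.search_frame(n,"scene")[:1],r.search_frame(n,"top")[:1])
a=cv2.resize(im["scene"][270:450,330:450,::-1],(400,600),interpolation=2)
b=cv2.resize(im["wrist"][:,:,::-1],(400,300));t=cv2.resize(im["top"][210:300,400:520,::-1],(400,300),interpolation=2)
cv2.imwrite("pics/m8.png",np.hstack([a,np.vstack([b,t])]))
E
```

```text
wrist [{'location': [323.9, 289.2], 'score': 0.74}]
top [{'location': [458.6, 261.3], 'score': 0.92}]
scene [{'location': [376.7, 343.8], 'score': 0.61}]
-0.01205126648049562 0.0019160792747904818 0.1707284119131932 0.003346537763627244
green_tile [{'box': [290.8, 203.3, 307.6, 243.9], 'score': 0.93}] [{'box': [256.7, 240.7, 275.8, 261.5], 'score': 0.58}]
brown_tile [{'box': [264.0, 184.5, 280.8, 226.4], 'score': 0.55}] [{'box': [214.9, 256.2, 239.4, 278.3], 'score': 0.55}]
```

View pics/m8.png

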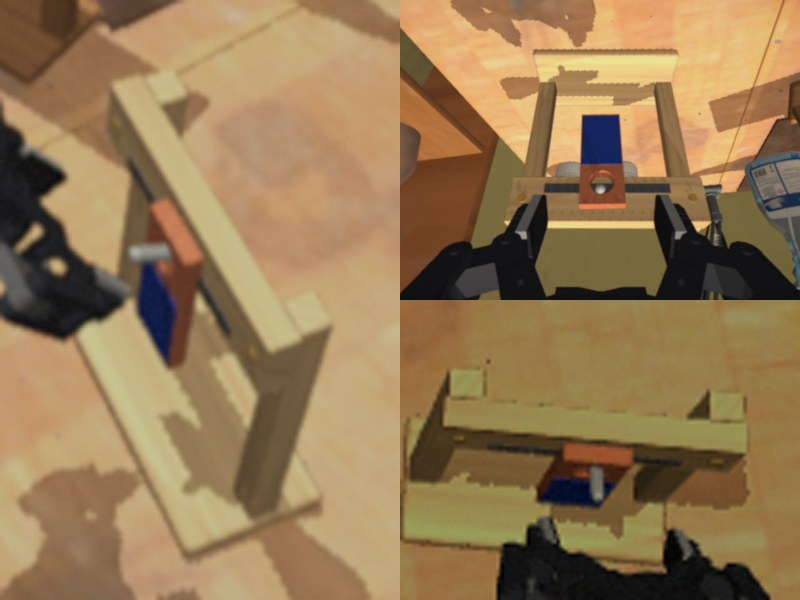

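The tile hangs upright on the peg, back to the rail. Its hole measures x = -12 mm and z = 171 mm. The other two tiles have not moved and the gripper is clear.

```bash
python3 -c "
from bench import r
print(r.close_job())"
```

```text
the job is handed in; nothing more can be done
None
```

The blue tile now hangs on the sample stand's peg, glazed side out and back against the rail. The other two tiles are still in place, and the job was handed in at about 16–17 s of the 64 s; the judge returned no verdict.

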